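# Close and lock the access door in an aircraft skin section with the quarter-turn key

### The job

The small access door in the aluminium skin section is standing ajar: swing it fully shut, then take the blue key from the wooden block, seat its blade in the slot of the door's fastener, press it in and turn it clockwise, feeling for the keyway underneath, through the quarter turn until it drops into its detent and stays down flush by itself. Stand the key back in its slot in the block. The skin is thin, so work gently, with no more push than the fastener needs, and leave the jar, the tape and the wire spool where they are.

Things in the scene. Friction and masses are not known exactly. Their poses are not given: they have to be found in the camera images.
- panel: fixed skin section: riveted aluminium sheet 280 (x) x 240 (y) x 2 mm on plywood bearers, skin top 85 mm above the bench; origin under its centre on the bench, x towards the door's hinge, z up. The door opening lies from x = -60 to +70 mm, y = +-55 mm
- door (a joint): angle of the access door about its hinge line (panel x = +70 mm, z = 85 mm, along panel y): 0 = shut, flush; 0.4 to 0.7 at the start; grows as the free edge rises. Door 130 x 110 x 2 mm, 0.2 kg; the hinge is stiff and stays where left; a few N on its top closes it onto a firm landing. Over 40 N by hand, or 30 N by the key (sideways too), dents it: a fault
- door_push (a point): a bare spot in the middle of the door's upper face, 55 mm from the hinge line, a good place to push it shut; axes as the door's (z out of the door's upper face)
- slot (a point): centre of the top of the brass fastener head (25 mm across), in the door 106 mm from the hinge line; x along its screwdriver slot (4 mm wide, 5 mm deep, open at both ends), z out of the head. A spring holds the unlocked head 7 mm proud of the door's skin; pressed in and locked it is flush with the skin
- fastener_press (a joint): how far the fastener is pressed in, m. 0 = free; spring 2 N + 0.8 N per mm. At 1.5 mm its cross pin meets a hidden plate unless the slot lies in line with the plate's keyway; in line (within about 0.08 rad) the pin drops through; at 8.5 to 9.5 mm (9 to 10 N) it is under the plate and turns on. Bottoms hard at 10 mm. Locked in its detent it stays at 7 mm by itself
- fastener_turn (a joint): fastener angle, rad, clockwise from above; at 0 the slot lies along panel x. Starts at -0.55 to -0.45. The keyway is hidden, somewhere from -0.5 to +0.5: press lightly (4 to 8 N), turn clockwise until the pin drops in, then press on and turn 1.57 further; a hard stop comes 0.13 past that. Let up: it rises 1.5 mm into the detent. Friction 0.04 N m. The key may be re-seated part-way
- key: loose key, about 70 g, 63 mm tall, standing in its block: blade at the bottom 16 mm wide (its x) and 2.8 mm thick (its y), thinned to 1.6 mm over the last 4 mm, 18 mm long; round steel flange 24 mm across at 18 to 21 mm; blue paddle handle 30 (x) x 11 (y) x 42 mm, from 21 to 63 mm above the tip. Origin at the centre of the blade's tip, z up along the handle. Grip across the 11 mm
- block: fixed wooden key block 100 (x) x 60 (y) x 40 mm, origin under its centre, with two short fixed steel pins (up to 30 mm high) standing on its top at x = +-38 mm, y = 12 mm
- block_slot (a point): centre of the mouth of the key's slot in the block's top (40 mm above the bench), slot 18.5 mm along x, 5.5 mm along y, 24 mm deep. The key stands in it on its flange, blade tip 18 mm below the block's top; x along the slot
- rivet_jar: bystander: glass jar with a steel lid, 60 mm across, 75 mm tall, origin under its centre
- tape: bystander: yellow roll of tape lying flat, 80 mm across, 25 mm tall, origin under its centre
- spool: bystander: empty steel wire spool standing on its flange, 56 mm across, 38 mm tall, origin under its centre
Not all that is in view belongs to the job. Of the things like the key, leave any that is green, pink or white; of the rest the larger one is meant.

How it is judged:
On the way, in this order (a step that is already met when the one before it is completed fails the run):
1. the access door is swung shut (value of joint door below 0.02 rad), for 0.2 s.
2. the fastener is pressed in and turned through the quarter turn with the key in its slot (value of joint fastener_turn above 0.8 rad and value of joint fastener_press above 0.0055 m and contact force between key and door above 0.5 N), for 0.05 s.
At the end, for the whole second after the job is handed in: door shut (0.02 rad); fastener in its detent: turned past 0.8 rad and staying 5.5 to 7.8 mm pressed in by itself; key released, at rest and upright (0.12 rad) in the block's slot, its tip within 6 mm of the slot's centre and at most 4 mm above full depth (value of joint door below 0.02 rad and value of joint fastener_turn above 0.8 rad and value of joint fastener_press between 0.0055 and 0.0078 m and horizontal distance between key and block_slot below 0.006 m and z of key in the frame of block below 0.026 m and angle between key's own z axis and vertical below 0.12 rad and linear speed of key below 0.02 m/s); the robot touches nothing.
It fails at once if the door or fastener is pushed with more than 30 N by the key (contact force between key and door above 30 N).
It fails at once if the door or fastener is pushed with more than 40 N by the fingers or arm (contact force between any of the fingers, the arm and door above 40 N).
It fails at once if the jar, tape or spool is moved more than 25 mm (distance of any of rivet_jar, tape, spool from where it was at the start of the episode above 0.025 m).
It also fails if it takes over 72 s, if anything falls off the work surface, if the arm or the gripper's body presses on something with over 40 N, if the wrist force passes 120 N, or if a joint passes its speed limit or range.

### The arm

A 6-joint arm with a two-finger parallel gripper is mounted at the origin on the work surface. World frame = base frame: x ahead of the robot, y to its left, z up, the work surface at z = 0. Lengths are in m, angles in rad, forces in N, time in s.
With the tool pointing down it reaches from about 0.3 to 0.875 m from the base axis. Payload 6.4 kg.
Tool frame: the origin (TCP) lies on the front face of the gripper's body, between the roots of the fingers; the fingertips stand 64 mm ahead of it and the grasp point (between the pads) lies 45 mm ahead of it (env.pinch_z is the distance from the TCP to the grasp point, in m); y points along the fingers, x is the direction in which the jaws open and shut, and the axes are right-handed (so a half turn about y gives the same grasp; the last joint's range is limited). The gripper opens to 88 mm and grips with 3 to 60 N. Pads are 18 mm wide; open, the fingers measure 123 mm over their backs; the gripper's body (75 mm by 187 mm) begins 45 mm behind the grasp point.
Start: joints at [-1.556, 0.181, 1.607, -0, 1.354, -0.206], TCP at [0.126, -0.561, 0.303] pointing down, gripper open.
Joint ranges: [-2.99, 2.99], [-0.89, 2.07], [0.3, 2.58], [-1.14, 4.28], [0, 2.63], [-3.12, 3.12]. Speed limits (rad/s): [2.57, 2.57, 3.01, 3.14, 3.14, 3.14].

### API

Orientations are given as a unit quaternion [x, y, z, w].
In Python, from rig import env gives the robot as it stands. Calls block until the motion is done:
- env.move_ptp(position, orientation): joint-space move of the TCP to a pose.
- env.servo_line(position, frame=None, speed=0.15): straight line of the TCP; frame=None keeps the orientation; speed is the mean speed in m/s.
- env.movej(angles): joint-space move.
- env.ungrasp() and env.close_gripper(force=None): open the fingers fully, or close them until they stop; force is the grip in N (None keeps the last).
- env.sleep(seconds).
- env.ik(position, orientation): joint angles nearest the present ones, or None.
- env.snapshot(name): name is "scene" or "side" or "wrist"; returns the picture (384x512x3 uint8, red, green, blue); there is no depth.
- env.camera_params(name): a dict with "fx", "fy", "cx", "cy" (pixels), "R" (3x3) and "t" (3): a world point X has camera coordinates R X + t. Camera axes: x right, y down, z forward; pixel columns grow to the right and rows downward; lengths in m; the calibration is good to about 2 mm. A picture is of the moment at which its call begins: read the wrist's pose just before it. camera_params takes no time and is no camera call; for the wrist camera it gives the pose at the moment of the call.
A pose or a line that the arm cannot do raises env.PlanningError and nothing moves.
- env.close_job(): hands the job in, once; it reports no verdict.
Readings, each from a call of its own:
- env.read_clock(): time.
- env.read_qpos(): joint angles.
- env.read_qd(): joint speeds.
- env.read_joint_efforts(): joint torques, N m.
- env.read_tool_pos(): TCP position.
- env.read_tool_rot(): TCP orientation.
- env.read_ft_force(): force on the tool from outside, world axes, zero at the start.
- env.read_moment(): the same for the moment, N m.
- env.read_opening(): opening from 0.0 (shut) to 1.0 (fully open).
Only numpy, scipy, OpenCV 4.12 (cv2) and the standard library are available. Lean on these libraries where they do the work, as an engineer would, in place of code of your own. Each camera call takes 0.05 s, during which the arm holds its last target.

## Working session

There is one attempt and no reset: what is moved stays moved. The work goes in short steps, each a Python script; the robot and the scene stay as the last script left them, time stands still between calls to the robot, and variables do not carry over. Pictures are saved under pics/ and viewed, and the job is handed in when it is done.

```bash
ls; mkdir -p pics; python3 - <<'E'
from rig import env
import cv2
for n in ["scene","side","wrist"]:
    im=env.snapshot(n); cv2.imwrite(f"pics/{n}0.png",cv2.cvtColor(im,cv2.COLOR_RGB2BGR))
    p=env.camera_params(n); print(n,p)
print(env.read_clock(),env.read_tool_pos(),env.read_tool_rot(),env.pinch_z)
E
```

```text
pics
scene {'fx': 359.30130736403714, 'fy': 359.30130736403714, 'cx': 261.16423711781863, 'cy': 187.07845672921798, 'R': array([[ 0.10184998,  0.99478299,  0.00577797],
       [ 0.83731601, -0.08258881, -0.54044518],
       [-0.53714847,  0.05988232, -0.84135939]]), 't': array([-0.06717295, -0.34789992,  1.17406035])}
side {'fx': 383.8588344903024, 'fy': 383.8588344903024, 'cx': 254.29690268937657, 'cy': 198.20715438020275, 'R': array([[-0.97035541, -0.24136049, -0.01246979],
       [-0.14663655,  0.62897572, -0.76347054],
       [ 0.19211482, -0.73900924, -0.64572226]]), 't': array([0.45120099, 0.12064969, 0.96649944])}
wrist {'fx': 315.78609747212977, 'fy': 315.78609747212977, 'cx': 253.49032551552435, 'cy': 196.31505222669594, 'R': array([[ 0.21884878, -0.97575804, -0.00120307],
       [-0.94306452, -0.21183226,  0.2564301 ],
       [-0.25046859, -0.05498484, -0.96656203]]), 't': array([-0.57368589, -0.0349971 ,  0.38799988])}
0.15 [ 0.1259566  -0.5607173   0.30204595] [-0.55169066  0.44215427 -0.44157     0.55240651] 0.0453
```

View pics/scene0.png

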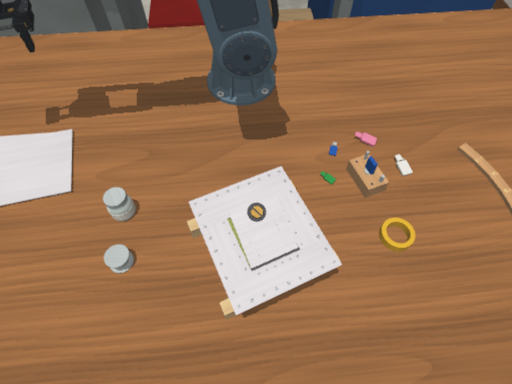

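View pics/side0.png

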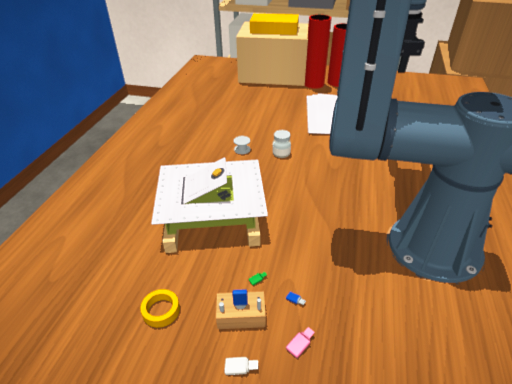

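View pics/wrist0.png

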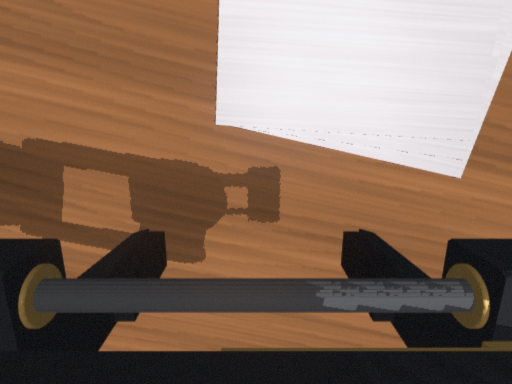

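```bash
cat > h.py <<'E'
from rig import env
import numpy as np, cv2
from scipy.spatial.transform import Rotation as Ro
def cam(n): 
    p=env.camera_params(n); p=dict(p); p['K']=np.array([[p['fx'],0,p['cx']],[0,p['fy'],p['cy']],[0,0,1]]); return p
def ray(p,u,v):
    d=np.array([(u-p['cx'])/p['fx'],(v-p['cy'])/p['fy'],1.]); d=p['R'].T@d
    return -p['R'].T@p['t'], d/np.linalg.norm(d)
def onz(p,u,v,z):
    o,d=ray(p,u,v); return o+d*(z-o[2])/d[2]
def tri(obs):
    A=np.zeros((3,3));b=np.zeros(3)
    for p,u,v in obs:
        o,d=ray(p,u,v); M=np.eye(3)-np.outer(d,d); A+=M; b+=M@o
    x=np.linalg.solve(A,b)
    r=[float(np.linalg.norm((np.eye(3)-np.outer(d,d))@(x-o))) for o,d in (ray(*q) for q in obs)]
    return x,r
def proj(p,X):
    c=p['R']@np.asarray(X)+p['t']; return np.array([p['fx']*c[0]/c[2]+p['cx'],p['fy']*c[1]/c[2]+p['cy']])
def snap(n,name):
    p=cam(n); im=cv2.cvtColor(env.snapshot(n),cv2.COLOR_RGB2BGR); cv2.imwrite(f'pics/{name}.png',im)
    import pickle; pickle.dump(p,open(f'pics/{name}.pkl','wb')); return p,im
def load(name):
    import pickle; return pickle.load(open(f'pics/{name}.pkl','rb')),cv2.imread(f'pics/{name}.png')
def crop(im,x0,y0,x1,y1,s,name):
    cv2.imwrite(f'pics/{name}.png',cv2.resize(im[y0:y1,x0:x1],None,fx=s,fy=s,interpolation=cv2.INTER_CUBIC))
# tool down: y (fingers) = -z world ; x (jaw) at yaw a
def down(a):
    x=np.array([np.cos(a),np.sin(a),0]);y=np.array([0,0,-1.]);z=np.cross(x,y)
    return Ro.from_matrix(np.c_[x,y,z]).as_quat()
E
python3 - <<'E'
from h import *
import pickle
for n in ["scene","side","wrist"]:
    pickle.dump(cam(n),open(f'pics/{n}0.pkl','wb'))
p,im=load('scene0'); crop(im,180,120,430,310,3,'c1')
q,im2=load('side0'); crop(im2,140,130,320,380,2.4,'c2')
print(np.array(Ro.from_quat(env.read_tool_rot()).as_matrix()).round(3))
w=cam('wrist'); print('wristcam',-w['R'].T@w['t'])
print(down(0))
for nm,u,v,z in [('slot',257,212,.12),('cornerTL',191,206,.085),('TR',281,170,.085),('BR',338,262,.085),('BL',236,307,.085),('key',371,164,.08),('tape',398,233,.02),('jar',117,196,.07),('spool',120,255,.035)]:
    print(nm,onz(p,u,v,z).round(3))
E
```

```text
[[ 0.219 -0.     0.976]
 [-0.976  0.001  0.219]
 [-0.001 -1.     0.   ]]
wristcam [ 0.18972771 -0.54585803  0.38331008]
[ 0.70710678  0.          0.         -0.70710678]
slot [0.557 0.001 0.12 ]
cornerTL [ 0.508 -0.146  0.085]
TR [0.428 0.072 0.085]
BR [0.673 0.159 0.085]
BL [ 0.744 -0.058  0.085]
key [0.428 0.298 0.08 ]
tape [0.593 0.336 0.02 ]
jar [ 0.454 -0.323  0.07 ]
spool [ 0.59  -0.313  0.035]
```

View pics/c1.png

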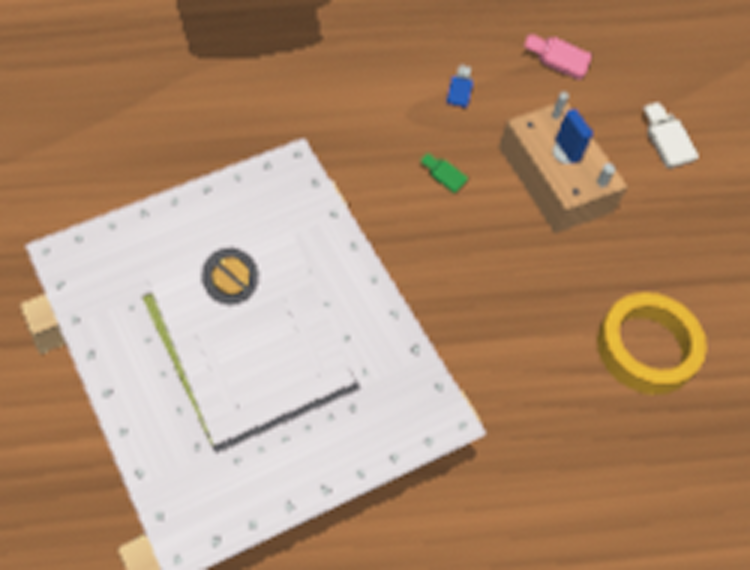

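View pics/c2.png

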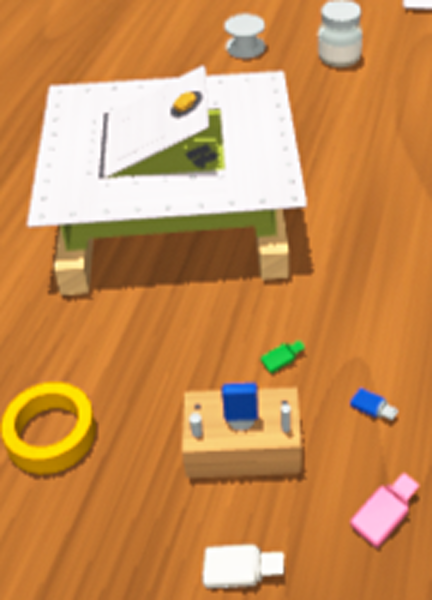

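```bash
python3 - <<'E'
from h import *
t=env.read_clock()
q=down(-1.21)
print(env.ik([0.52,-0.03,0.33],q))
env.close_gripper()
env.move_ptp([0.52,-0.03,0.33],q)
print(env.read_clock()-t, env.read_tool_pos(), env.read_ft_force(), env.read_qd().round(3) if hasattr(env.read_qd(),'round') else 0)
snap('wrist','w1'); snap('scene','s1'); snap('side','d1')
E
```

```text
[-2.85764612e-01  3.56978614e-02  1.71024909e+00 -4.44089210e-16
  1.39564571e+00  9.24235388e-01]
3.6583 [ 0.52002982 -0.03079766  0.32994606] [-0.46357022 -0.39794256  0.24312978] [-0.003  0.001  0.001  0.001 -0.001 -0.   ]
```

View pics/w1.png

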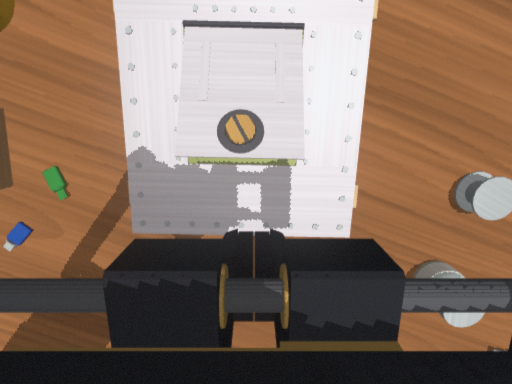

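```bash
python3 - <<'E'
from h import *
w,im=load('w1'); s,_=load('scene0'); d,_=load('side0')
pts={'hingeA':((184,25),(252.3,268.5)),'hingeB':((304,26),(299,248.5)),'cornNL':((131,234),(281.5,167)),'cornNR':((351,236),(189.5,202)),'slot':((241,130),(256.7,211.7))}
# w-left = +panel y
pts['hingeA'],pts['hingeB']=((184,25),(299,248.5)),((304,26),(252.3,268.5))
for k,(a,b) in pts.items():
    print(k,onz(w,*a,.085).round(4), tri([(w,*a),(s,*b)]))
crop(im,110,0,380,250,3,'c3')
E
```

```text
hingeA [0.6322 0.0814 0.085 ] (array([0.63298811, 0.08343134, 0.07962917]), [0.0005837307448019179, 0.0005837307448019453])
hingeB [ 0.6709 -0.0239  0.085 ] (array([ 0.67017074, -0.02181919,  0.08831579]), [0.0018923875414047146, 0.001892387541404723])
cornNL [0.4122 0.0738 0.085 ] (array([0.39946165, 0.07920233, 0.05897377]), [0.0011354103742022218, 0.00113541037420221])
cornNR [ 0.4955 -0.1545  0.085 ] (array([ 0.49840176, -0.15015342,  0.09076757]), [0.0019950665835636173, 0.0019950665835635774])
slot [ 0.5606 -0.0014  0.085 ] (array([ 0.56377071, -0.00133389,  0.13366762]), [0.0008815471615291968, 0.0008815471615291931])
```

View pics/c3.png

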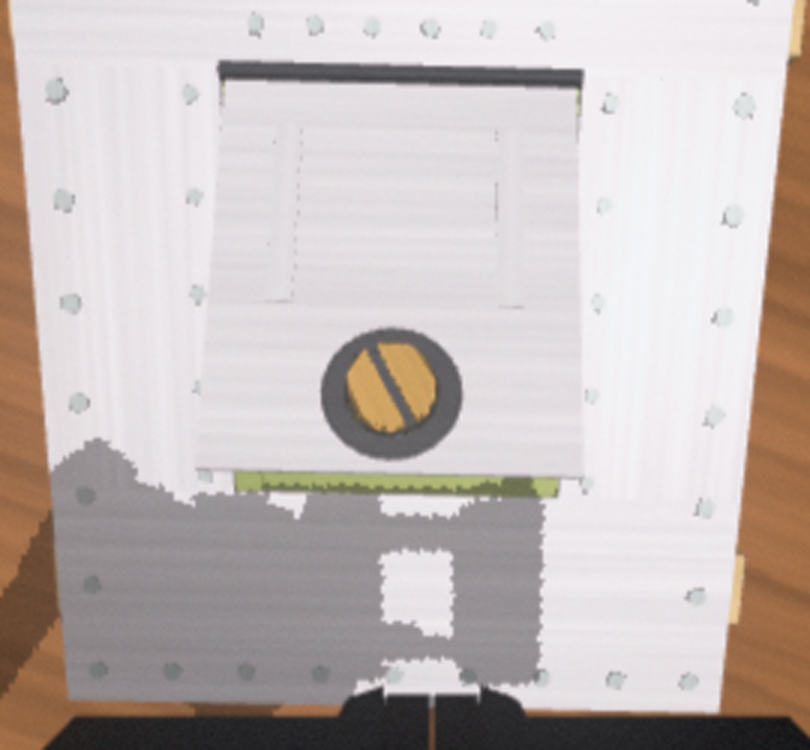

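```bash
python3 - <<'E'
from h import *
t=env.read_clock()
q=down(0.352-np.pi/2)
xy=np.array([0.600,0.0098])
env.move_ptp([*xy,0.20],q)
f0=np.array(env.read_ft_force())
env.servo_line([*xy,0.158],speed=0.06)
print(env.read_clock()-t,np.array(env.read_ft_force())-f0)
z=0.158
while z>0.140:
    z-=0.0015
    env.servo_line([*xy,z],speed=0.03)
    f=np.array(env.read_ft_force())-f0
    print(round(z,4),env.read_tool_pos().round(4),f.round(1),round(env.read_clock()-t,2))
    if f[2]>10: break
E
```

```text
1.525 [-0.95303627 -0.11623923 -0.82326421]
0.1565 [0.6    0.0099 0.1566] [-0.1 -0.6 -0.5] 1.77
0.155 [0.6001 0.0098 0.1551] [0.6 0.  0.5] 2.02
0.1535 [0.6001 0.0098 0.1535] [-0.  -0.1 -0.4] 2.27
0.152 [0.6    0.0098 0.1519] [-0.3 -0.2 -0.5] 2.52
0.1505 [0.5999 0.0098 0.1503] [-0.2  0.8  0.3] 2.77
0.149 [0.6    0.0098 0.1494] [-2.3  0.7  4.2] 3.02
0.1475 [0.6    0.0098 0.1493] [-6.8  0.8 14.7] 3.27
```

```bash
python3 - <<'E'
from h import *
t=env.read_clock()
p=np.array(env.read_tool_pos()); x=np.array([0.9385,0.345,0])
env.servo_line([p[0],p[1],0.19],speed=0.15)
env.ungrasp()
env.move_ptp([*(np.array([0.48,-0.034])),0.27],down(0.352-np.pi/2))
_,im=snap('wrist','w2'); snap('scene','s2');_,i2=snap('side','d2')
crop(im,100,0,400,250,2.6,'c4'); crop(i2,140,130,320,280,3,'c5')
print(env.read_clock()-t,env.read_clock(),env.read_ft_force())
E
```

```text
2.5584000000000007 9.7917 [-0.36964888 -0.05998487  0.20736888]
```

View pics/c4.png

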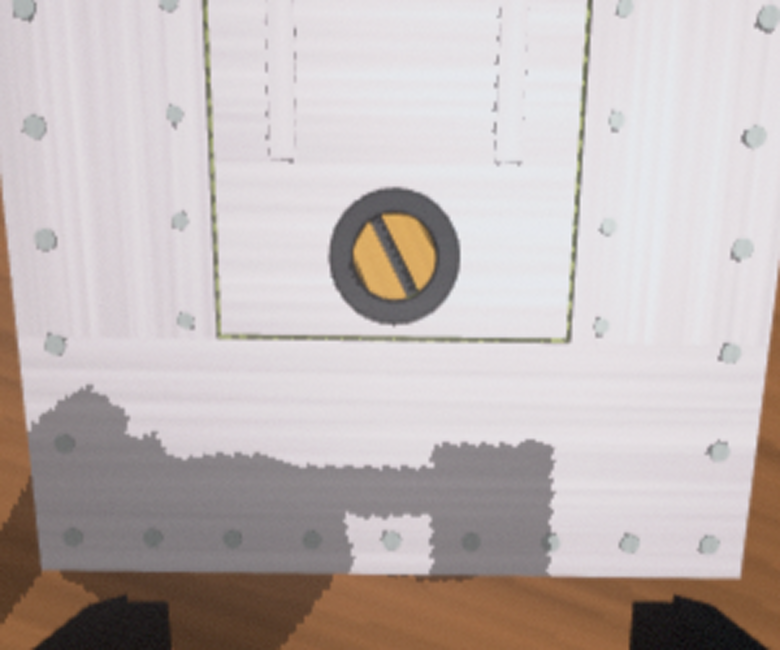

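View pics/c5.png

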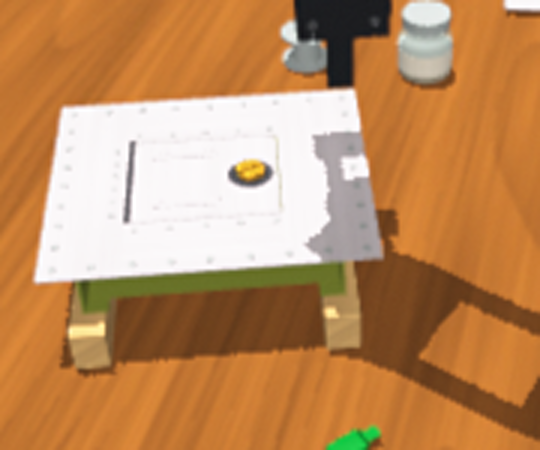

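```bash
cat >> h.py <<'E'
def head(im):
    hsv=cv2.cvtColor(im,cv2.COLOR_BGR2HSV)
    m=cv2.inRange(hsv,(12,90,120),(24,255,255))
    return m
E
python3 - <<'E'
from h import *
for n,roi in [('w2',(220,60,290,130)),('s2',(235,195,280,230)),('d2',(210,175,235,195))]:
    p,im=load(n); x0,y0,x1,y1=roi
    m=np.zeros(im.shape[:2],np.uint8); m[y0:y1,x0:x1]=head(im)[y0:y1,x0:x1]
    pts=cv2.findNonZero(m)
    hull=cv2.convexHull(pts); M=cv2.moments(hull); c=(M['m10']/M['m00'],M['m01']/M['m00'])
    print(n,len(pts),c,cv2.boundingRect(pts),cv2.fitEllipse(pts) if len(pts)>5 else 0, onz(p,*c,.092).round(4))
E
```

```text
w2 667 (251.41650793650794, 98.02116402116401) (236, 82, 32, 33) ((251.36514282226562, 98.04367065429688), (25.40556526184082, 27.98987579345703), 165.09014892578125) [ 0.5519 -0.0057  0.092 ]
s2 95 (254.08686868686866, 216.83030303030304) (249, 212, 11, 11) ((254.05404663085938, 216.75201416015625), (8.6309232711792, 9.347936630249023), 65.5093002319336) [ 0.5534 -0.0055  0.092 ]
d2 57 (222.98, 186.25) (218, 183, 11, 8) ((222.9580841064453, 186.2104034423828), (5.89697790145874, 8.491939544677734), 84.05542755126953) [ 0.5496 -0.0022  0.092 ]
```

```bash
python3 - <<'E'
from h import *
t=env.read_clock()
a=2.14
print(env.ik([0.487,0.338,0.25],down(a)))
env.move_ptp([0.487,0.338,0.25],down(a))
print(env.read_clock()-t)
_,im=snap('wrist','w3')
env.servo_line([0.487-.05,0.338+.04,0.22],speed=0.2)
_,im2=snap('wrist','w4')
crop(im,100,0,400,250,2.6,'c6');crop(im2,100,0,400,250,2.6,'c7')
print(env.read_clock()-t,env.read_clock())
E
```

```text
[ 4.06668974e-01  2.70287491e-01  1.61016309e+00 -4.44089210e-16
  1.26114207e+00 -1.73333103e+00]
2.25
2.8499999999999996 12.6417
```

View pics/w3.png

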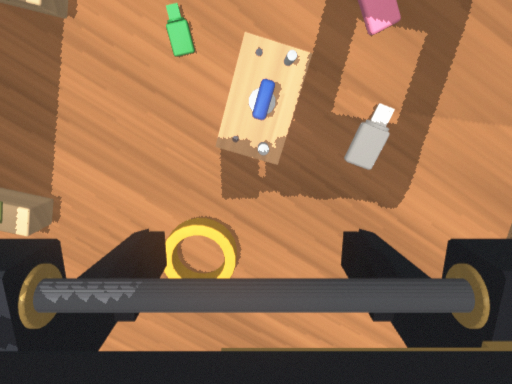

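View pics/w4.png

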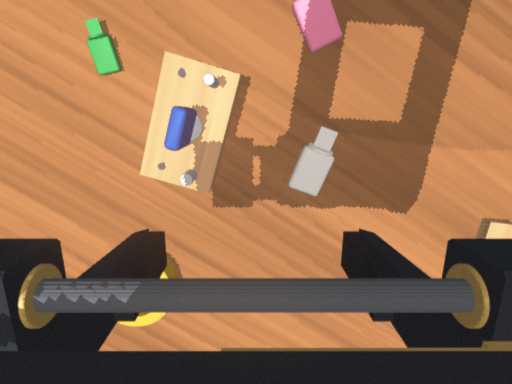

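```bash
python3 - <<'E'
from h import *
for n in ['w3','w4']:
    p,im=load(n); hsv=cv2.cvtColor(im,cv2.COLOR_BGR2HSV)
    m=cv2.inRange(hsv,(105,120,40),(130,255,255)); m[:, :100]=0;m[230:]=0
    k=cv2.findNonZero(m); print(n,cv2.boundingRect(k),cv2.minAreaRect(k))
    x,y,w,h=cv2.boundingRect(k)
    crop(im,x-70,max(0,y-65),x+90,y+95,4.6,'k'+n)
E
```

```text
w3 (253, 80, 21, 39) ((263.1697998046875, 98.90565490722656), (12.911890983581543, 39.01039123535156), 15.945395469665527)
w4 (165, 107, 20, 43) ((174.7093963623047, 127.93682098388672), (13.255609512329102, 41.46626663208008), 12.26477336883545)
```

View pics/kw3.png

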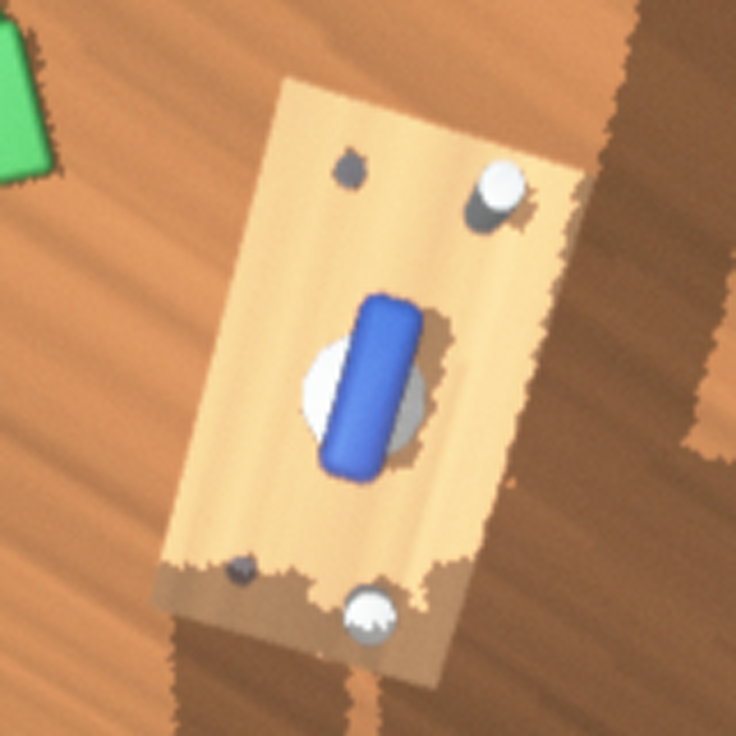

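View pics/kw4.png

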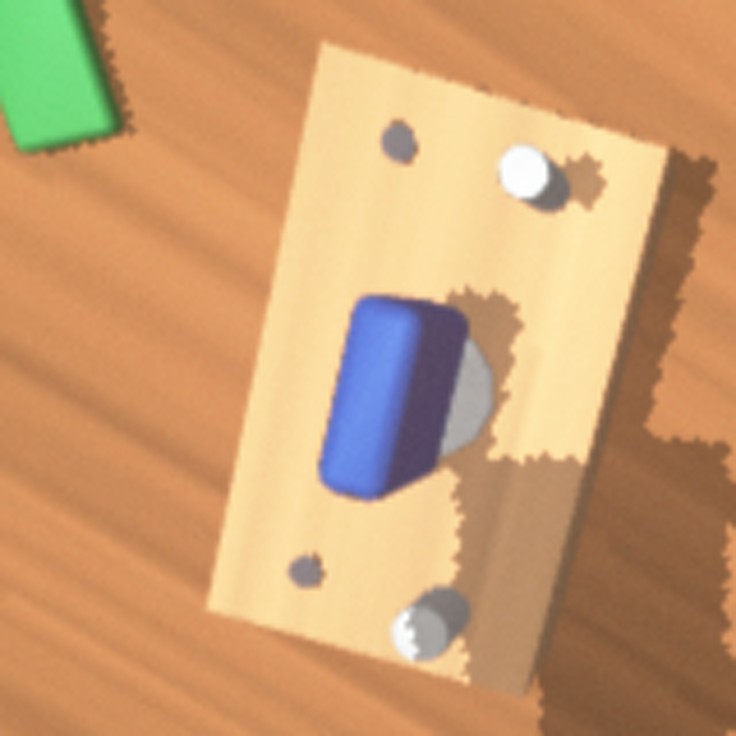

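```bash
python3 - <<'E'
from h import *
p3,_=load('w3');p4,_=load('w4')
f=lambda o,c:((c[0]+.5)/4.6-.5+o[0],(c[1]+.5)/4.6-.5+o[1])
A=lambda c:f((183,15),c); B=lambda c:f((95,42),c)
P={'keytop':((371,389),(371,396)),'c1':((286,78),(322,42)),'c2':((592,172),(668,148)),'c3':((437,690),(528,697)),'c4':((153,605),(206,608)),
'h1':((351,169),(399,142)),'h2':((242,570),(307,571)),'pin1':((501,186),(524,172)),'pin2':((370,614),(420,632))}
R={}
for k,(a,b) in P.items():
    x,r=tri([(p3,*A(a)),(p4,*B(b))]); R[k]=x
    z={'k':.085,'c':.04,'h':.04,'p':.07}[k[0]]
    print(k,x.round(4),r[0].__round__(4),onz(p3,*A(a),z)[:2].round(4),onz(p4,*B(b),z)[:2].round(4))
c=np.mean([np.r_[ (onz(p3,*A(P[k][0]),.04)+onz(p4,*B(P[k][1]),.04))/2] for k in ['c1','c2','c3','c4']],0)
print('centre',c)
g=lambda k,z=.04:(onz(p3,*A(P[k][0]),z)+onz(p4,*B(P[k][1]),z))/2
for a,b in [('c1','c4'),('c2','c3'),('h1','h2')]:
    d=g(b)-g(a); print(a,b,np.linalg.norm(d),np.arctan2(d[1],d[0]))
d=g('pin2',.07)-g('pin1',.07);print('pins',np.linalg.norm(d),np.arctan2(d[1],d[0]))
# key long axis
for p,F,t,b in [(p3,A,(391,305),(351,473)),(p4,B,(388,303),(353,490))]:
    d=onz(p,*F(b),.085)-onz(p,*F(t),.085); print('keyaxis',np.linalg.norm(d),np.arctan2(d[1],d[0]))
print('flange',onz(p3,*A((365,398)),.043))
E
```

```text
keytop [0.4192 0.3038 0.0812] 0.0002 [0.4196 0.3039] [0.4185 0.3043]
c1 [0.3801 0.2614 0.04  ] 0.0001 [0.3802 0.2615] [0.3801 0.2614]
c2 [0.3627 0.318  0.0373] 0.0003 [0.3631 0.3176] [0.3631 0.3185]
c3 [0.4592 0.3474 0.0368] 0.0001 [0.4589 0.347 ] [0.4582 0.3473]
c4 [0.4746 0.2899 0.0428] 0.0002 [0.4751 0.2899] [0.4755 0.2892]
h1 [0.3867 0.2798 0.0403] 0.0 [0.3867 0.2798] [0.3868 0.2798]
h2 [0.4599 0.3013 0.0386] 0.0 [0.4597 0.3012] [0.4595 0.3015]
pin1 [0.3797 0.3046 0.0682] 0.0 [0.3801 0.3046] [0.3798 0.3049]
pin2 [0.452  0.3257 0.0612] 0.0002 [0.4512 0.3248] [0.4495 0.3265]
centre [0.41926839 0.30405229 0.04      ]
c1 c4 0.09926729020888944 0.2873417030268656
c2 c3 0.09980310354366882 0.2958846423005935
h1 h2 0.0760650407883878 0.2879725600966275
pins 0.0734611859699911 0.2883509518914973
keyaxis 0.026803422687023553 0.3315804007395763
keyaxis 0.027533732571398573 0.3206413596471014
flange [0.41944379 0.3040005  0.043     ]
```

```bash
python3 - <<'E'
from h import *
p,im=load('w2'); x0,y0,x1,y1=220,60,290,130
m=np.zeros(im.shape[:2],np.uint8); m[y0:y1,x0:x1]=head(im)[y0:y1,x0:x1]
hull=cv2.convexHull(cv2.findNonZero(m)); hm=np.zeros_like(m); cv2.fillConvexPoly(hm,hull,255)
hm=cv2.erode(hm,np.ones((3,3))); s=cv2.bitwise_and(hm,cv2.bitwise_not(m))
pts=cv2.findNonZero(s)[:,0,:]
W=np.array([onz(p,u,v,.092)[:2] for u,v in pts]); c=W.mean(0); e=np.linalg.svd(W-c)[2][0]
e*=np.sign(e[0]); print(len(W),c,np.arctan2(e[1],e[0]),np.abs((W-c)@e).max())
t=env.read_clock()
a=1.871
env.move_ptp([0.4193,0.3041,0.19],down(a))
env.servo_line([0.4193,0.3041,0.1125],speed=0.12)
print(env.read_clock()-t,env.read_ft_force())
env.close_gripper(50)
print(env.read_clock()-t,env.read_opening(),env.read_ft_force(),env.read_tool_pos())
env.servo_line([0.4193,0.3041,0.17],speed=0.12)
_,im=snap('wrist','w5'); print(env.read_clock(),env.read_opening(),env.read_ft_force())
E
```

```text
139 [ 0.55156565 -0.00579759] 0.8210436217859713 0.01152898994512548
1.2249999999999996 [0.60725339 0.36677887 0.42300102]
2.375 0.11974520645619553 [ 0.1130217  -0.29372701  0.02568033] [0.41928907 0.30410688 0.1124764 ]
15.7 0.11871794930106878 [ 0.39999693  0.16332667 -1.34501035]
```

View pics/w5.png

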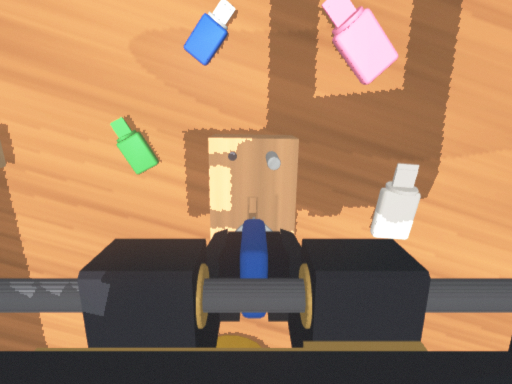

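```bash
python3 - <<'E'
from h import *
_,im=load('w5'); crop(im,190,130,320,250,5,'c8')
t=env.read_clock()
env.servo_line([0.4193,0.3041,0.22],speed=0.2)
env.move_ptp([0.5518,-0.0065,0.22],down(2.391))
env.servo_line([0.5518,-0.0065,0.195],speed=0.1)
print(env.read_qpos(), env.read_ft_force(),env.read_tool_pos())
p,im=snap('wrist','w6'); snap('side','d6');snap('scene','s6')
crop(im,160,100,350,250,4,'c9')
_,i=load('d6');crop(i,150,130,300,240,4,'c10')
print(env.read_clock(),env.read_clock()-t)
E
```

```text
[-2.25571301e-01  2.52418201e-01  1.75662533e+00  4.87120735e-05
  1.13399539e+00 -2.61770485e+00] [0.26772069 0.20888321 0.12987523] [ 0.55138025 -0.00565584  0.1944907 ]
17.925 2.2250000000000014
```

View pics/c8.png

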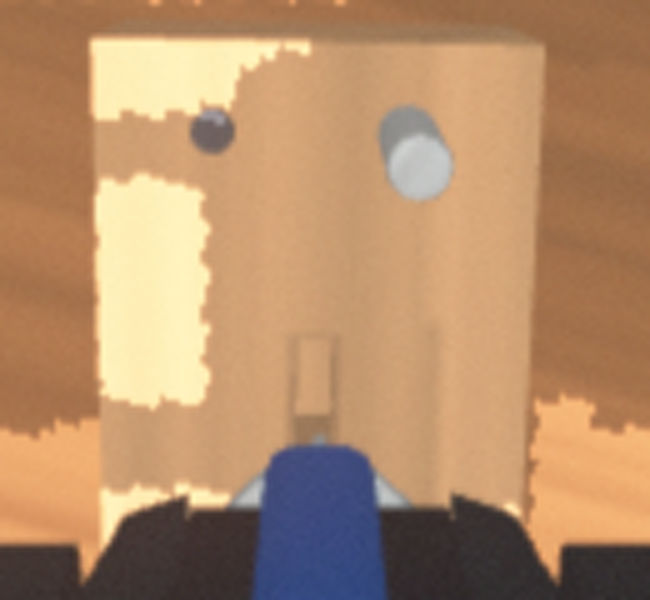

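View pics/c9.png

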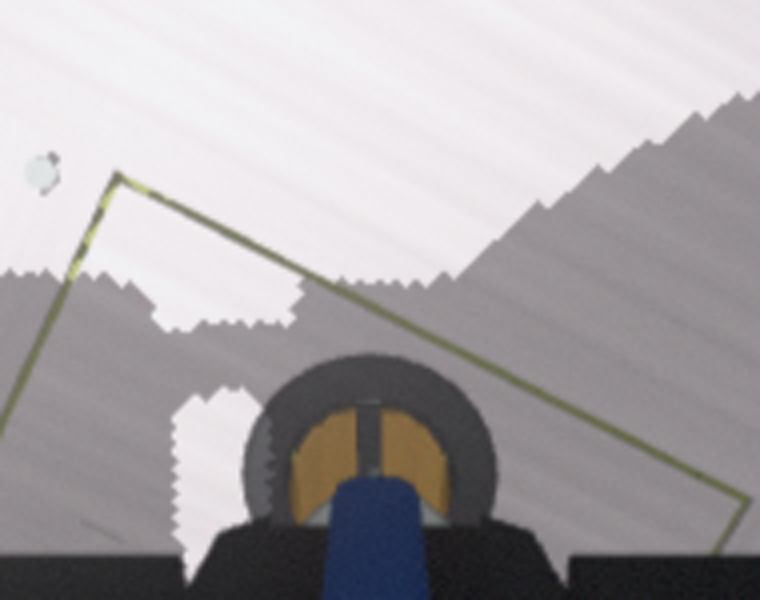

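View pics/c10.png

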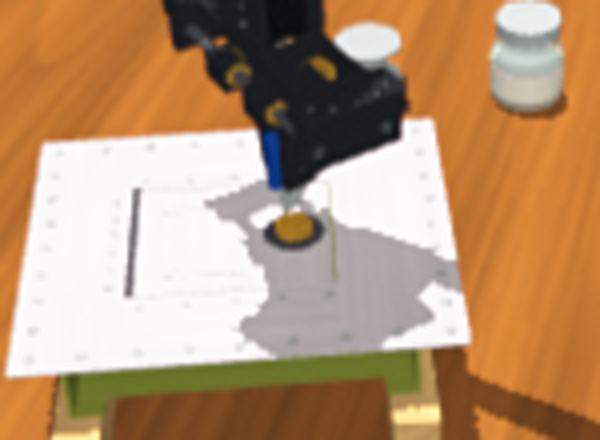

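```bash
python3 - <<'E'
from h import *
env.sleep(0.1)
print(env.read_tool_pos(),Ro.from_quat(env.read_tool_rot()).as_matrix().round(4),env.read_qd(), env.read_ft_force())
p,im=snap('wrist','w7'); 
crop(im,200,170,310,250,7,'c11')
print(env.read_tool_pos(),env.read_clock())
E
```

```text
[ 0.55218239 -0.00648485  0.19567885] [[-7.314e-01  1.200e-03 -6.820e-01]
 [ 6.820e-01 -3.000e-04 -7.314e-01]
 [-1.000e-03 -1.000e+00 -6.000e-04]] [-0.00269502  0.00052244  0.00056369  0.00038877 -0.000272   -0.00016138] [ 0.70016389  0.16768918 -0.22417723]
[ 0.55211374 -0.00652066  0.19559501] 18.075
```

View pics/c11.png

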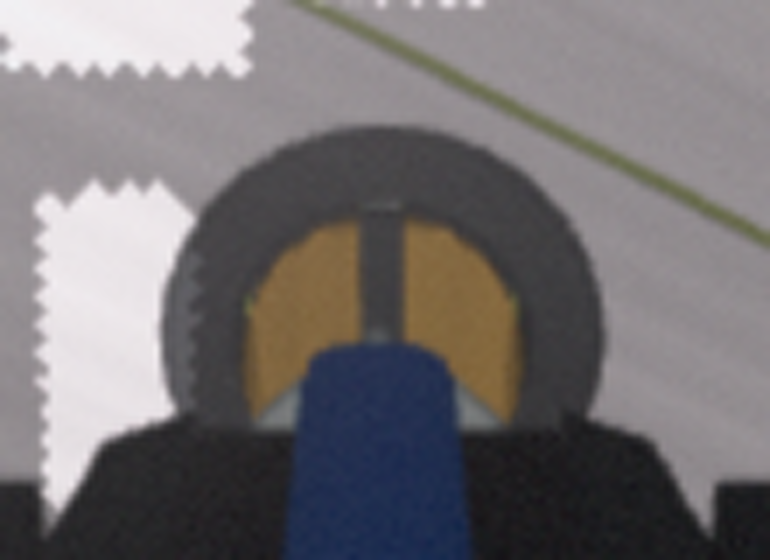

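```bash
cat >> h.py <<'E'
def fr(n=3,dt=0.02):
    F=[]
    for i in range(n):
        F.append(env.read_ft_force()); env.sleep(dt) if i<n-1 else None
    return np.mean(F,0)
E
python3 - <<'E'
from h import *
w,_=load('w7'); a=2.391; tz=np.array([-np.sin(a),np.cos(a)])
e=onz(w,254.6,199.3,.092)[:2]; c=e-0.0125*tz; print('slot end est centre',c, 'along',c@-tz, 'tcp',np.array([0.5518,-0.0065])@-tz)
t=env.read_clock(); xy=[0.5519,-0.0066]
f0=fr()
env.servo_line([*xy,0.185],speed=0.06)
print(env.read_clock()-t,f0,(fr()-f0).round(2),env.read_tool_pos())
z=0.185
while z>0.1745:
    z-=0.001; env.servo_line([*xy,z],speed=0.03); f=fr(2)-f0
    print(round(z,4),env.read_tool_pos().round(4),f.round(2),round(env.read_clock()-t,2))
    if f[2]>3.5 or abs(f[:2]).max()>5: break
E
```

```text
slot end est centre [ 0.55012086 -0.00702498] along 0.3700849239724635 tcp 0.37161413220830736
0.3500000000000014 [-0.12792745 -0.32300566 -0.03041313] [-0.09  0.8  -0.3 ] [ 0.55156507 -0.00657318  0.1844423 ]
0.184 [ 0.552  -0.0066  0.184 ] [ 0.15  0.64 -0.76] 0.65
0.183 [ 0.5519 -0.0066  0.183 ] [ 0.37 -0.14 -0.24] 0.92
0.182 [ 0.5519 -0.0066  0.1819] [ 0.05  1.07 -0.88] 1.18
0.181 [ 0.5519 -0.0066  0.181 ] [ 0.35  0.21 -0.1 ] 1.45
0.18 [ 0.5519 -0.0066  0.1799] [ 0.2   0.49 -0.59] 1.72
0.179 [ 0.5519 -0.0066  0.179 ] [ 0.29  0.8  -0.37] 1.98
0.178 [ 0.5519 -0.0066  0.1779] [-0.15  0.79 -1.08] 2.25
0.177 [ 0.5521 -0.0067  0.1772] [-0.08  0.61  0.93] 2.52
0.176 [ 0.552  -0.0066  0.1761] [ 0.36 -0.08  1.73] 2.78
0.175 [ 0.5521 -0.0066  0.1751] [ 0.08 -0.08  2.27] 3.05
0.174 [ 0.552  -0.0066  0.1741] [0.65 0.45 3.06] 3.32
```

```bash
python3 - <<'E'
from h import *
t=env.read_clock(); xy=[0.5520,-0.0066]
z=0.174
while z>0.1685:
    z-=0.001; env.servo_line([*xy,z],speed=0.03); f=fr(2)
    print(round(z,4),env.read_tool_pos().round(4),f.round(2),round(env.read_clock()-t,2))
    if f[2]>10 or abs(f[:2]).max()>6: break
snap('side','d8');_,im=snap('wrist','w8');crop(im,200,150,310,250,6,'c12')
E
```

```text
0.173 [ 0.5521 -0.0067  0.1731] [-0.43  0.02  3.59] 0.27
0.172 [ 0.5521 -0.0066  0.1721] [-0.19 -0.48  5.11] 0.53
0.171 [ 0.5521 -0.0066  0.1711] [-0.84  1.02  6.13] 0.8
0.17 [ 0.5521 -0.0066  0.1703] [-0.8  -0.14  6.23] 1.07
0.169 [ 0.5521 -0.0066  0.1693] [-1.08  0.23  7.29] 1.33
0.168 [ 0.5522 -0.0066  0.1684] [-0.97  0.33  7.95] 1.6
```

View pics/c12.png

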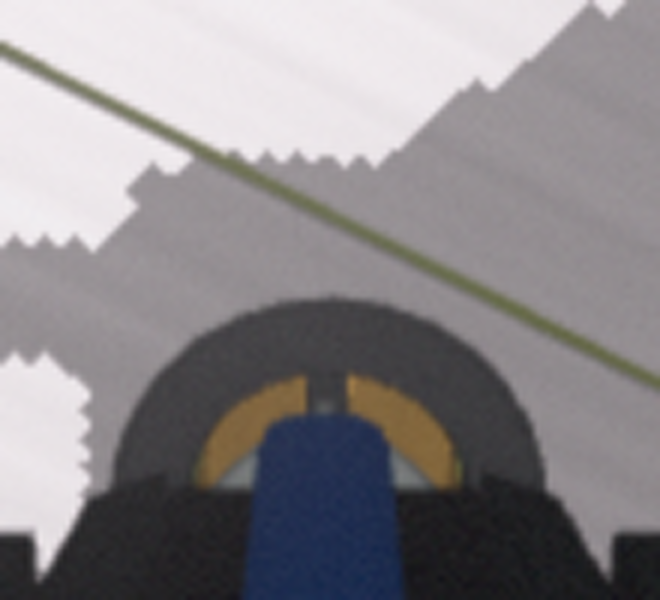

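```bash
python3 - <<'E'
from h import *
t=env.read_clock(); xy=[0.5520,-0.0066]; a0=2.391; z=0.1677
env.servo_line([*xy,z],speed=0.03)
print(env.read_tool_pos().round(4),fr(2).round(2),np.round(env.read_moment(),3))
d=0
while d<1.0:
    d+=0.12
    try: env.servo_line([*xy,z],frame=down(a0-d),speed=0.05)
    except Exception as e: print(repr(e)); break
    f=fr(2); m=np.array(env.read_moment())
    print(round(d,3),env.read_tool_pos().round(4),f.round(2),m.round(3),round(env.read_clock()-t,2))
    if f[2]>13 or abs(f[:2]).max()>9: break
    if f[2]>9.7: z+=0.0004
    if f[2]<7.6: z-=0.0004
    R=Ro.from_quat(env.read_tool_rot()).as_matrix()
print(np.arctan2(R[1,0],R[0,0]),env.read_clock())
E
```

```text
[ 0.5521 -0.0066  0.1682] [-1.37 -0.03  7.66] [ 0.074  0.123 -0.027]
0.12 [ 0.5521 -0.0064  0.1682] [-1.15  0.65  7.5 ] [0.234 0.128 0.035] 0.55
0.24 [ 0.5521 -0.0064  0.1678] [-0.99  1.72  7.86] [0.3   0.219 0.037] 0.83
0.36 [ 0.5521 -0.0064  0.1678] [-1.28  1.23  8.16] [0.313 0.139 0.027] 1.12
0.48 [ 0.5521 -0.0064  0.1678] [-2.14  1.07  8.04] [0.275 0.187 0.034] 1.4
0.6 [ 0.5521 -0.0064  0.1678] [-1.97  2.3   8.7 ] [0.288 0.149 0.024] 1.68
0.72 [ 0.5521 -0.0064  0.1678] [-1.53  1.21  8.11] [0.291 0.179 0.067] 1.97
0.84 [ 0.5521 -0.0063  0.1678] [-1.31  0.55  8.29] [0.305 0.219 0.083] 2.25
0.96 [ 0.5521 -0.0063  0.1678] [-1.84  1.33  8.12] [ 0.278  0.158 -0.049] 2.53
1.08 [ 0.5521 -0.0063  0.1678] [-1.56  1.36  8.68] [0.316 0.175 0.036] 2.82
1.3108712526913173 25.9083
```

```bash
python3 - <<'E'
from h import *
t=env.read_clock(); xy=[0.5520,-0.0065]; a0=2.391; z=0.1674
d=1.08
while d<1.72:
    d+=0.12 if d<1.4 else 0.04
    env.servo_line([*xy,z],frame=down(a0-d),speed=0.05)
    f=fr(3); m=np.array(env.read_moment())
    print(round(d,3),env.read_tool_pos().round(4),f.round(2),m.round(3),round(env.read_clock()-t,2))
    if f[2]>13 or abs(f[:2]).max()>9 or m[2]>0.2: break
R=Ro.from_quat(env.read_tool_rot()).as_matrix()
print(a0-np.arctan2(R[1,0],R[0,0]),env.read_clock())
E
```

```text
1.2 [ 0.5521 -0.0063  0.1679] [-1.88  1.15  8.39] [0.254 0.187 0.049] 0.3
1.32 [ 0.5521 -0.0063  0.1679] [-1.47  1.53  8.22] [0.305 0.145 0.07 ] 0.6
1.44 [ 0.5521 -0.0062  0.1679] [-1.83  1.14  8.56] [0.26  0.144 0.018] 0.9
1.48 [ 0.5521 -0.0062  0.1679] [-1.32  1.66  8.01] [ 0.274  0.12  -0.025] 1.18
1.52 [ 0.5521 -0.0062  0.1679] [-1.41  1.39  8.11] [0.23  0.164 0.017] 1.47
1.56 [ 0.5521 -0.0062  0.1679] [-0.94  1.46  8.42] [0.249 0.178 0.037] 1.75
1.6 [ 0.5521 -0.0062  0.1679] [-1.51  1.04  8.24] [0.24  0.197 0.011] 2.03
1.64 [ 0.5521 -0.0062  0.1679] [-2.09  1.82  7.99] [0.269 0.144 0.082] 2.32
1.68 [ 0.5521 -0.0062  0.1679] [-1.57  1.08  7.9 ] [0.248 0.149 0.019] 2.6
1.72 [ 0.5521 -0.0062  0.1679] [-1.65  1.34  9.  ] [0.275 0.18  0.086] 2.88
1.7199109805497084 28.7917
```

```bash
python3 - <<'E'
from h import *
t=env.read_clock(); xy=[0.5520,-0.0065]
_,im=snap('wrist','w9');crop(im,180,120,330,240,5,'c13')
z=0.1674
while z<0.1725:
    z+=0.0005; env.servo_line([*xy,z],speed=0.03); f=fr(2)
    print(round(z,4),env.read_tool_pos().round(4),f.round(2),np.round(env.read_moment(),3),round(env.read_clock()-t,2))
    if f[2]<0: break
print(env.read_clock())
E
```

```text
0.1679 [ 0.5521 -0.0062  0.1684] [-0.96  1.33  7.78] [0.361 0.19  0.07 ] 0.32
0.1684 [ 0.5521 -0.0062  0.1688] [-1.54  1.82  8.03] [ 0.272  0.139 -0.03 ] 0.58
0.1689 [ 0.5521 -0.0063  0.1693] [-0.93  1.37  7.23] [0.266 0.136 0.059] 0.85
0.1694 [ 0.5521 -0.0062  0.1698] [-1.11  1.59  7.04] [0.277 0.021 0.062] 1.12
0.1699 [ 0.5521 -0.0062  0.1702] [-1.16  1.67  6.65] [0.277 0.048 0.022] 1.38
0.1704 [ 0.552  -0.0062  0.1704] [-0.03  1.97  4.84] [ 0.321 -0.134  0.092] 1.65
0.1709 [ 0.5519 -0.0063  0.1706] [1.71 3.01 1.54] [ 0.528 -0.395  0.025] 1.92
0.1714 [ 0.5518 -0.0063  0.171 ] [ 2.43  2.69 -2.8 ] [ 0.505 -0.551  0.052] 2.18
30.975
```

View pics/c13.png

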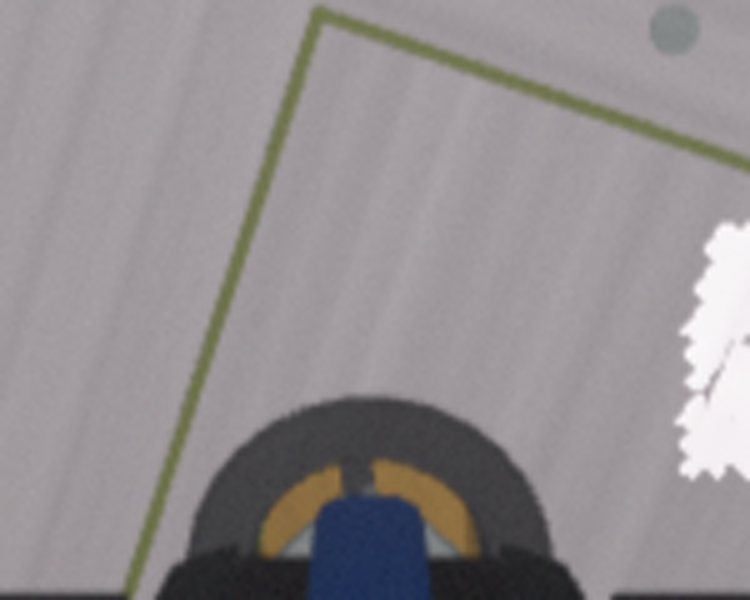

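```bash
python3 - <<'E'
from h import *
t=env.read_clock(); xy=[0.5520,-0.0065]; a=2.391-1.72
env.servo_line([*xy,0.1712],frame=down(a+0.07),speed=0.05)
print(env.read_tool_pos().round(4),fr(2).round(2),np.round(env.read_moment(),3))
z=0.1712
while z<0.179:
    z+=0.0015; env.servo_line([*xy,z],speed=0.04); f=fr(2)
    print(round(z,4),env.read_tool_pos().round(4),f.round(2),round(env.read_clock()-t,2))
    if f[2]<-10: break
else:
    env.servo_line([*xy,0.22],speed=0.12)
    snap('side','d10');_,im=snap('wrist','w10');crop(im,150,80,360,250,3.7,'c14')
print(env.read_clock())
E
```

```text
[ 0.5517 -0.0065  0.1709] [ 0.8   1.34 -1.58] [ 0.445 -0.383 -0.019]
0.1727 [ 0.5519 -0.0068  0.1728] [-0.14  0.48 -0.07] 0.53
0.1742 [ 0.552  -0.0067  0.1743] [ 0.21  0.12 -0.87] 0.8
0.1757 [ 0.552  -0.0066  0.1758] [-0.21 -0.08 -0.6 ] 1.07
0.1772 [ 0.5521 -0.0065  0.1773] [-0.    0.66 -0.03] 1.33
0.1787 [ 0.5521 -0.0065  0.1788] [ 0.34  0.28 -0.85] 1.6
0.1802 [ 0.5521 -0.0065  0.1803] [-0.34  0.21 -0.62] 1.87
33.425
```

View pics/c14.png

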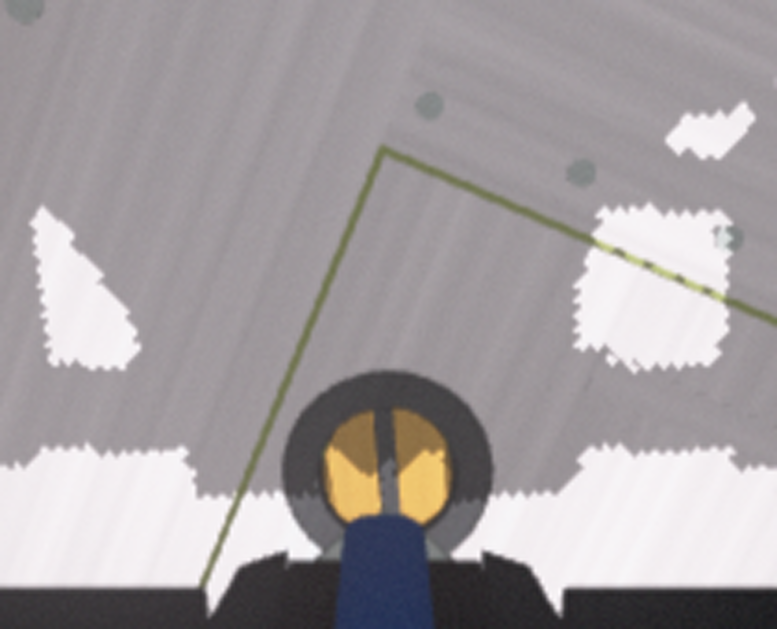

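```bash
python3 - <<'E'
from h import *
t=env.read_clock()
env.move_ptp([0.4193,0.3041,0.22],down(1.871))
env.servo_line([0.4193,0.3041,0.158],speed=0.12)
env.sleep(0.15)
print(env.read_tool_pos(),fr(2))
_,im=snap('wrist','w11'); crop(im,190,130,320,250,5,'c15')
_,i=snap('side','d11');crop(i,170,240,310,350,5,'c16')
print(env.read_clock())
E
```

```text
[0.42004773 0.30431667 0.15904881] [-0.64987651  0.35862513 -0.84181597]
35.6333
```

View pics/c15.png

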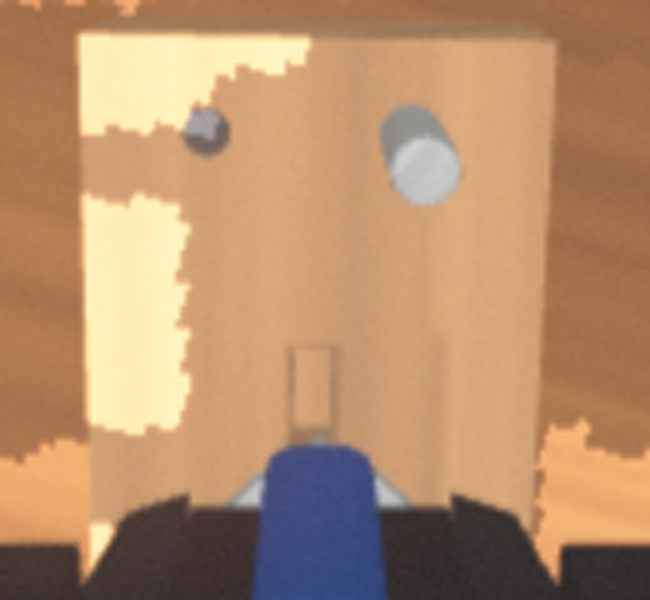

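View pics/c16.png

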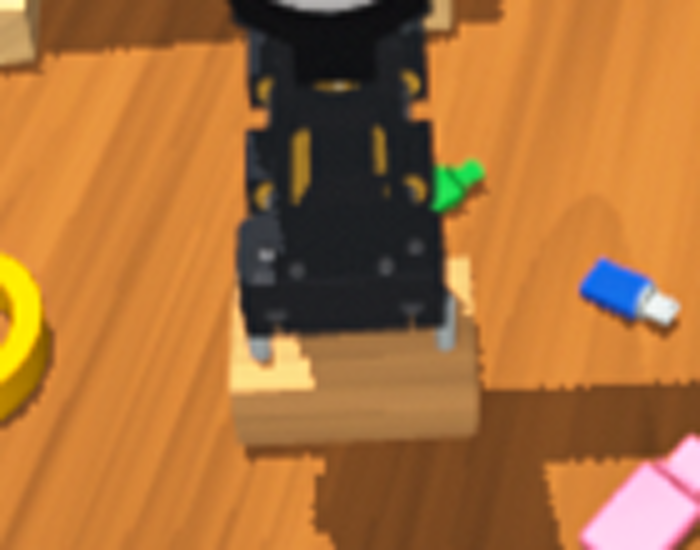

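```bash
python3 - <<'E'
from h import *
d,i=load('d11'); crop(i,150,130,300,240,4,'c17')
E
```

```text
(no output)
```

View pics/c17.png

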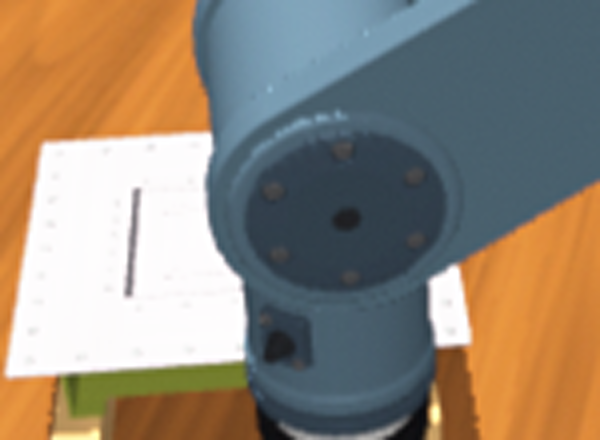

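```bash
python3 - <<'E'
from h import *
t=env.read_clock(); xy=[0.4194,0.3038]
f0=fr(3)
env.servo_line([*xy,0.134],speed=0.05); env.sleep(0.15)
print(env.read_tool_pos().round(4),(fr(2)-f0).round(2))
z=0.134; ok=True
while z>0.1115:
    z-=0.0025 if z>0.1165 else 0.001
    env.servo_line([*xy,z],speed=0.04); f=fr(2)-f0
    print(round(z,4),env.read_tool_pos().round(4),f.round(2),round(env.read_clock()-t,2))
    if f[2]>3 or abs(f[:2]).max()>6: break
E
```

```text
[0.4196 0.3039 0.1343] [-0.04  0.43 -0.19]
0.1315 [0.4193 0.3038 0.1314] [ 0.14 -0.17 -0.65] 1.1
0.129 [0.4193 0.3037 0.1288] [ 0.28 -0.07 -0.48] 1.37
0.1265 [0.4193 0.3037 0.1263] [-0.6  -0.22 -0.88] 1.63
0.124 [0.4193 0.3038 0.1238] [-0.23  0.3  -0.89] 1.9
0.1215 [0.4193 0.3038 0.1213] [ 0.28 -0.49  0.31] 2.17
0.119 [0.4193 0.3037 0.1188] [-0.48 -0.64 -0.27] 2.43
0.1165 [0.4193 0.3038 0.1163] [-0.04  0.12 -0.4 ] 2.7
0.1155 [0.4194 0.3038 0.1155] [-0.44  0.42 -1.03] 2.97
0.1145 [0.4194 0.3038 0.1145] [ 0.14 -0.11 -0.91] 3.23
0.1135 [0.4194 0.3038 0.1134] [-0.   -0.1  -0.32] 3.5
0.1125 [0.4194 0.3038 0.1125] [-0.41  0.05 -1.1 ] 3.77
0.1115 [0.4195 0.3038 0.1124] [-4.06 -2.06  9.39] 4.03
```

```bash
python3 - <<'E'
from h import *
t=env.read_clock(); xy=[0.4194,0.3038]
env.servo_line([*xy,0.1125],speed=0.04); print(fr(2))
env.ungrasp(); env.sleep(0.1)
env.servo_line([*xy,0.22],speed=0.12)
env.move_ptp([0.487,0.338,0.25],down(2.14)); env.sleep(0.1)
_,im=snap('wrist','w12');crop(im,180,0,360,180,4,'c18')
_,i=snap('side','d12');crop(i,150,130,300,330,3,'c19')
_,i=snap('scene','s12');crop(i,180,120,430,310,3,'c20')
print(env.read_clock(),env.read_opening(),env.read_ft_force())
E
```

```text
[ 0.53621612 -0.1955584   1.80904765]
42.9583 1.000133403102311 [-0.06182304 -0.37162824 -0.27826254]
```

View pics/c18.png

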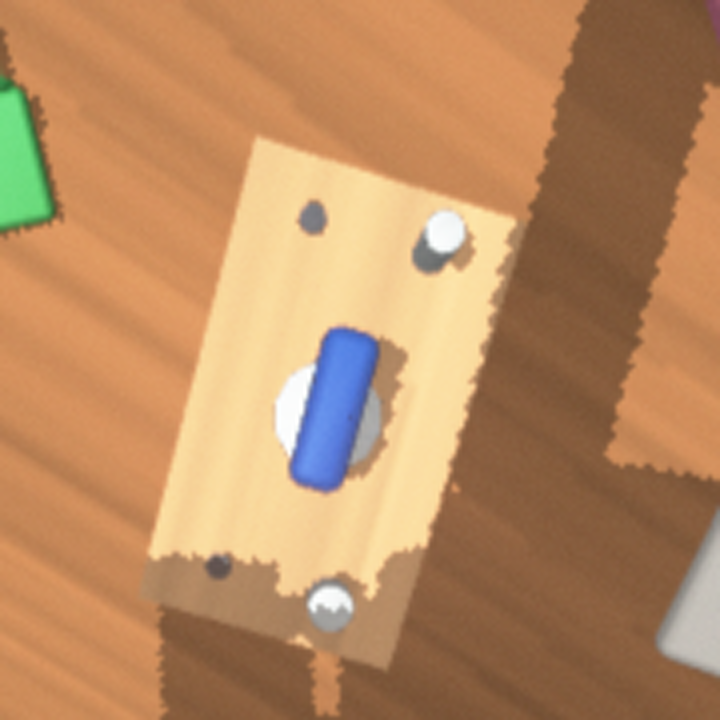

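View pics/c19.png

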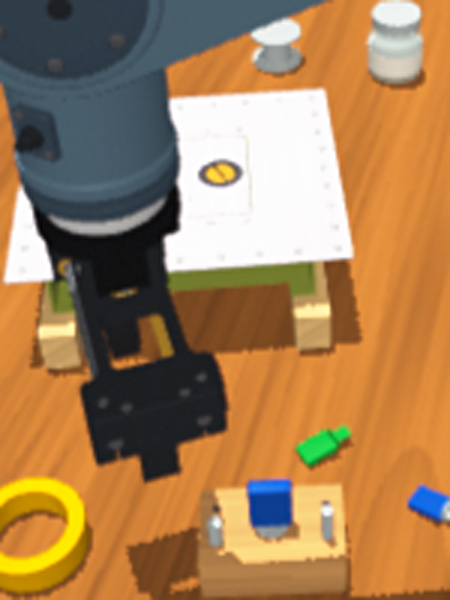

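View pics/c20.png

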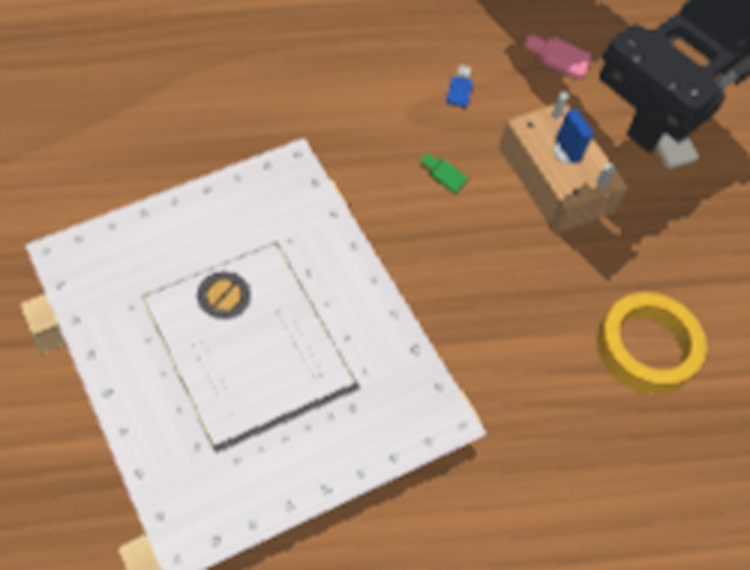

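```bash
python3 - <<'E'
from h import *
def hc(n,roi):
    p,im=load(n); x0,y0,x1,y1=roi
    m=np.zeros(im.shape[:2],np.uint8); m[y0:y1,x0:x1]=head(im)[y0:y1,x0:x1]
    M=cv2.moments(cv2.convexHull(cv2.findNonZero(m))); return p,M['m10']/M['m00'],M['m01']/M['m00']
for a,b in [('s2','d2'),('s12','d12')]: print(a,tri([hc(a,(235,195,280,230)),hc(b,(205,172,240,200))]))
p,im=load('w12'); hsv=cv2.cvtColor(im,cv2.COLOR_BGR2HSV)
m=cv2.inRange(hsv,(105,120,40),(130,255,255)); m[:,:200]=0;m[230:]=0;m[:,330:]=0
r=cv2.minAreaRect(cv2.findNonZero(m));print(r,onz(p,*r[0],.085), 'flange',onz(p,180+328/4,414/4,.043))
print(env.read_clock())
env.close_job()
E
```

```text
s2 (array([ 0.55129068, -0.00560179,  0.08882192]), [0.0004154429420156092, 0.00041544294201579303])
s12 (array([ 0.55168296, -0.00553389,  0.08517535]), [0.0007768595552417187, 0.0007768595552417766])
((262.9245300292969, 101.76414489746094), (12.911890983581543, 39.14775848388672), 15.945395469665527) [0.41928429 0.30424846 0.085     ] flange [0.4189751  0.30457477 0.043     ]
42.9583
the job is handed in; nothing more can be done
```

I shut the door, locked the fastener with the blue key, stood the key back in its slot and handed the job in at about 43 s of the 72 s allowed. `close_job` gives no verdict, so the points below are my own readings.

- **Door:** I pushed it at the middle spot with the fingers closed, reaching about 15 N at the landing. The last pictures show it flush.
- **Fastener:** The blade's tip reached the bottom of the slot within about 0.3 mm of the expected height. The keyway turned out to lie in line with the starting angle of about -0.47 rad, so the pin dropped straight through. The key turned 1.72 rad clockwise at about 8 to 9 N, never hitting the hard stop. When I let up, the spring force vanished at about 7 mm pressed in, as it should in the detent.
- **Key:** It bottomed in the block at the same height as at the grasp, with a brief reading of 9.4 N. It stands upright, with handle top and flange within about 1 mm of where they were. The gripper is open and clear.
- **Bystanders:** The jar, tape and spool look unmoved; I checked them by eye only.

**Disagreement:** Triangulating the fastener head from the scene and side cameras gave 85.2 mm at the end, which matches flush at 85 mm. The same measurement before locking gave 88.8 mm against an expected 92 mm, so that pair of views is only good to about 3 mm. The flush result therefore rests more on the force drop and the wrist view.

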